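Carry a freshly varnished coil to the drip tray on a screwdriver shaft

TASK

The copper-wound coil has just been varnished and must not be touched by the gripper. Pick up the screwdriver by its handle, thread its shaft through the coil's bore, lift the coil on the shaft and lower it into the aluminium drip tray so that it stands flat on the tray floor with its bore level; then draw the shaft out and lay the screwdriver flat on the bench, clear of the tray. Leave the empty bobbin where it is.

Things in the scene. Friction and masses are not known exactly. Their poses are not given: they have to be found in the camera images.
- driver: Screwdriver lying on the bench, 200 x 26 x 26 mm, loose, about 0.09 kg, most of it in the handle. Origin on its underside at mid-length. Its x axis points along the shaft to the tip. The green handle spans x = -100 to -4 mm, is 22 mm wide and 26 mm high, with flat sides to grip; the bare steel shaft, 6 mm thick, spans x = 0 to +100 mm, its axis 13 mm above the underside. It starts with the tip pointing away to the robot's left (+y), within about 30 degrees.
- driver_tip (a point): Tip of the screwdriver's shaft, on its axis; 100 mm along the driver's x axis and 13 mm above its underside.
- coil: The coil to carry: a black square bobbin with a thick copper winding between its two square cheeks; 70 mm wide, 70 mm high, 50 mm long along its bore; loose, 0.07 to 0.12 kg. It lies on one edge of its cheeks with the bore level. Origin under its centre; its y axis is the bore axis, within about 20 degrees of the world's y; its z axis points up. The bore is a straight square hole, 32 x 32 mm, open at both ends, its axis 35 mm above the underside.
- coil_bore (a point): Centre of the bore of the coil, midway between the cheeks (y = bore axis).
- empty_bobbin: The bystander: the same black bobbin without winding, of the same outer size, bore and axes as the coil, loose. It and the coil may be in each other's place, about 0.15 m apart in x.
- tray: Shallow open aluminium drip tray, fixed to the bench, 180 x 160 mm (x by y), rim 15 mm high, walls 4 mm thick, floor 4 mm above the bench. Origin on its underside at the centre; z up.

How it is judged:
By the outcome, as a careful person would: the job done as asked, in the order asked, and still so for the second after the job is handed in, with the robot touching nothing.
It also fails if it takes over 61 s, if anything falls off the work surface, if the arm or the gripper's body presses on something with over 40 N, if the wrist force passes 120 N, or if a joint passes its speed limit or range.

ROBOT

A 6-joint arm with a two-finger parallel gripper is mounted at the origin on a cart in front of the work surface, level with it; the furniture and walls round the work are solid. World frame = base frame: x ahead of the robot, y to its left, z up, the work surface at z = 0. Lengths are in m, angles in rad, forces in N, time in s.
With the tool pointing down it reaches from about 0.425 to 0.95 m from the base axis. Payload 3.5 kg.
Tool frame: the origin (TCP) lies on the centre line of the jaws, within the pads' length; the fingertips stand 8 mm ahead of it and the grasp point (between the pads) lies 11 mm behind it; z points along the fingers, y is the line along which they close (so a half turn about z gives the same grasp; the last joint's range is limited). The gripper opens to 85 mm and grips with 20 to 120 N. Pads are 22 mm wide; open, the fingers measure 114 mm over their backs; the gripper's body (76 mm by 85 mm) begins 54 mm behind the grasp point. The pads swing forward as they close: fully open they stand 13 mm farther back than shut.
Start: joints at [-1.418, 0.286, 1.577, -0, 1.279, -0.15], TCP at [0.201, -0.644, 0.218] pointing down, gripper open.
Joint ranges: [-2.77, 2.77], [-0.9, 2.22], [0.21, 2.48], [-1.53, 4.67], [0.24, 2.81], [-2.84, 2.84]. Speed limits (rad/s): [2.79, 2.79, 3.14, 3.14, 3.14, 3.14].

INTERFACE

Orientations are given as a unit quaternion [x, y, z, w].
In Python, from plant import ctrl gives the robot as it stands. The module is installed in compiled form; this text tells all that it offers.
- The arm moves only by the tool send_rows, never from a script. Its argument "steps" is a list of rows, each a list of 5 numbers: the shift along the tool's x, y, z in m, then the turn about the tool's z in degrees, then the opening, from -1 (shut) to 1 (fully open). A call has 1 to 12 rows; each row is the pose to reach, as a shift and turn from the pose commanded when the call began, along the tool's axes at that moment; what a row does not reach only later rows make up. A row lasts 1/10 s, in which the tool goes at most 50 mm and 8.59 degrees, less where a joint would pass 70% of its speed; a pose out of reach is approached as far as the arm can. A call with a gripper value outside its range is refused whole. The fingers move at their own pace and stop on an object; "squeeze" is the grip in N (left out, the last holds). Time passes only in rows, so rows that repeat a pose let the fingers close. It gives the time, the measured TCP pose, the force, the opening and the grip force at its end, in the units of the state.
- ctrl.get_state(): the state, without advancing time (a new reading comes with each control period).
- ctrl.read_camera(name): name is "side" or "top"; returns the picture (400x640x3 uint8, red, green, blue); there is no depth.
- ctrl.calibration(name): a dict with "intrinsics" (3x3 intrinsics, pixels), "extrinsics" (4x4, takes a point from world to camera coordinates). Camera axes: x right, y up, looking along -z (the intrinsics and any distortion apply to the point x, -y, -z); pixel columns grow to the right and rows downward; lengths in m; the calibration is good to about 2 mm. A picture is of the moment at which its call begins. calibration takes no time and is no camera call.
- ctrl.sign_off(): hands the job in; it is judged then, once.
The state is a dict: "time": time; "qpos": joint angles; "dq": joint speeds; "joint_efforts": joint torques, N m; "eef_pos": TCP position; "tcp_rot": TCP orientation; "contact_force": force on the tool from outside, world axes, zero at the start; "wrist_torque": the same for the moment, N m; "opening": opening from 0.0 (shut) to 1.0 (fully open); "finger_force": force on a finger pad.
Only numpy, scipy, OpenCV 4.12 (cv2) and the standard library are available. Lean on these libraries where they do the work, as an engineer would, in place of code of your own. Each camera call takes 0.05 s, during which the arm holds its last target. There are 200 camera calls.

## Working session

There is one attempt and no reset: what is moved stays moved. The work goes in short steps, Python scripts to look and compute and a tool call to move; the robot and the scene stay as the last step left them, time stands still between calls to the robot, and variables do not carry over. Pictures are saved under pics/ and viewed, at most 10 in all, crops included, and the job is handed in when it is done.

Besides the shell and the picture viewer there is one more tool, called after "Request:" as name(argument=value, ...) on one line, values as JSON. send_rows: Moves the arm, as the interface text tells. Its arguments: {"type":"object","properties":{"steps":{"type":"array","items":{"type":"array","items":{"type":"number"}}},"squeeze":{"type":"number"}},"required":["steps"]}

```bash
mkdir -p pics
cat > h.py <<'E'
import numpy as np, cv2
from plant import ctrl
def cal(n):
    c=ctrl.calibration(n); return np.array(c["intrinsics"]),np.array(c["extrinsics"])
def ray(n,u,v):
    K,E=cal(n); d=np.linalg.inv(K)@[u,v,1.]; d=np.array([d[0],-d[1],-d[2]])
    R=E[:3,:3]; return -R.T@E[:3,3], R.T@d
def onz(n,u,v,z):
    o,d=ray(n,u,v); return o+d*(z-o[2])/d[2]
def proj(n,P):
    K,E=cal(n); p=E[:3,:3]@np.array(P)+E[:3,3]; q=K@[p[0],-p[1],-p[2]]; return q[:2]/q[2]
def pic(n,f=None):
    im=np.array(ctrl.read_camera(n))
    if f: cv2.imwrite("pics/"+f,im[:,:,::-1])
    return im
E
python3 - <<'E'
from h import *
for n in("top","side"):
    pic(n,n+"0.png"); c=ctrl.calibration(n); print(n,c.keys(),ray(n,320,200),c["intrinsics"][0][0])
s=ctrl.get_state(); print(s)
a=cv2.imread("pics/top0.png");b=cv2.imread("pics/side0.png")
E
```

```text
top dict_keys(['intrinsics', 'extrinsics']) (array([0.30769915, 0.06505194, 1.15360054]), array([ 0.21641941, -0.01475705, -0.97619082])) 512.1194479353626
side dict_keys(['intrinsics', 'extrinsics']) (array([ 0.4573024 , -0.8755398 ,  0.47817717]), array([ 0.10476076,  0.91258727, -0.39561691])) 443.9620402389549
{'time': 0.1, 'qpos': array([-1.41798735e+00,  2.87139801e-01,  1.57800221e+00, -2.59213890e-05,
        1.27860912e+00, -1.49992924e-01]), 'dq': array([-0.00200371, -0.00241321, -0.00339873,  0.00148804, -0.00016104,
       -0.0019663 ]), 'joint_efforts': array([ 1.23040467e-03, -4.07297444e+01, -2.93698096e+01, -1.15216858e-04,
        3.42318672e-03, -8.42414352e-06]), 'eef_pos': array([ 0.20121441, -0.64367025,  0.21705908]), 'tcp_rot': array([ 9.88559612e-01,  1.50826820e-01, -1.39269154e-05, -1.07921932e-03]), 'contact_force': array([ 0.02730038, -0.85596198, -0.76759762]), 'wrist_torque': array([-0.01635715,  0.08923371,  0.0350352 ]), 'finger_force': 0.0, 'opening': 1.0010935818930446}
```

View pics/top0.png

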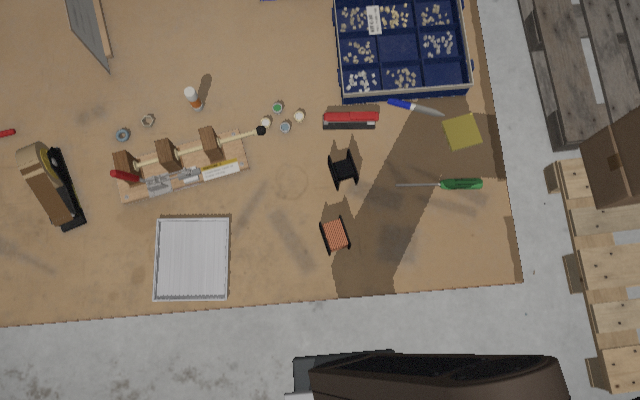

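View pics/side0.png

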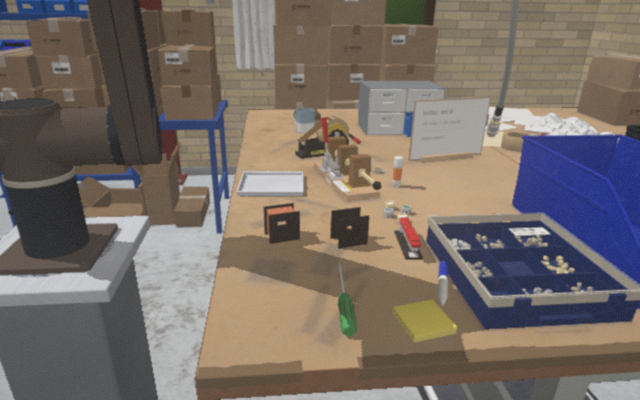

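The top view shows the driver with its handle at about (462,184) and its tip at (397,185), the coil with copper at (335,235), the empty bobbin at (343,168), and the tray centred at (192,258). The side view agrees: coil at (282,223), bobbin at (350,227), driver at (345,300).

Run:
```python
from h import *
im=cv2.imread("pics/top0.png"); hsv=cv2.cvtColor(im,cv2.COLOR_BGR2HSV)
def sub(m,r0,r1,c0,c1):
    o=np.zeros_like(m);o[r0:r1,c0:c1]=m[r0:r1,c0:c1];return o
def cen(m):
    v,u=np.nonzero(m);return u.mean(),v.mean(),len(u)
g=sub(cv2.inRange(hsv,(45,90,30),(85,255,255)),170,200,380,500)
v,u=np.nonzero(g); print("green",cen(g),u.min(),u.max(),v.min(),v.max())
P=np.array([onz("top",a,b,0.02)[:2] for a,b in zip(u,v)]); c=P.mean(0)
w,V=np.linalg.eigh(np.cov((P-c).T)); d=V[:,1]*np.sign(V[1,1]); q=(P-c)@d
print("handle c",c,"dir",d,"yaw",np.degrees(np.arctan2(d[1],d[0])),"len",q.min(),q.max())
print("tip",onz("top",397,185,0.013),"handle front", onz("top",441,184,.013),"back",onz("top",483,183.5,.013))
cu=sub(cv2.inRange(hsv,(0,90,90),(18,255,255)),210,258,315,355)
v,u=np.nonzero(cu);print("copper",cen(cu),cv2.minAreaRect(np.c_[u,v].astype(np.float32)))
bk=sub(cv2.inRange(hsv,(0,0,0),(180,255,45)),205,262,312,360)
al=cu|bk
print("coil black",cen(bk))
for z in(.06,.07): 
    r=cv2.minAreaRect(np.c_[u,v].astype(np.float32)); print(z,[np.round(onz("top",*p,z),4).tolist() for p in cv2.boxPoints(r)])
for p in((156,218),(229,218),(227,300),(153,300)): print("tray",onz("top",*p,.015))
a=cv2.resize(im[195:270,300:380],None,fx=7,fy=7,interpolation=cv2.INTER_CUBIC)
b=cv2.imread("pics/side0.png")[190:255,250:380]; b=cv2.resize(b,None,fx=6,fy=6,interpolation=cv2.INTER_CUBIC)
a=cv2.resize(im[195:270,300:380],(400,375),interpolation=cv2.INTER_CUBIC); b=cv2.resize(cv2.imread("pics/side0.png")[190:260,250:330],(400,350),interpolation=cv2.INTER_CUBIC)
o=np.zeros((375,800,3),np.uint8);o[:,:400]=a;o[:350,400:]=b;cv2.imwrite("pics/crop.png",o)
```

```text
green (np.float64(461.0485175202156), np.float64(183.32075471698113), 371) 440 482 178 188
handle c [ 0.5711728  -0.27615381] dir [0.06169791 0.99809487] yaw 86.46272369419036 len -0.04805575565115513 0.04846292054974338
tip [ 0.58105424 -0.13125798  0.013     ] handle front [ 0.57501841 -0.23218209  0.013     ] back [ 0.56818697 -0.3283992   0.013     ]
copper (np.float64(338.1078629032258), np.float64(230.95967741935485), 992) ((337.5, 233.5), (47.0, 33.0), 90.0)
coil black (np.float64(333.09929078014187), np.float64(236.09929078014184), 141)
0.06 [[0.5277, 0.0482, 0.06], [0.5218, -0.0234, 0.06], [0.4199, -0.0135, 0.06], [0.4258, 0.0566, 0.06]]
0.07 [[0.5257, 0.0483, 0.07], [0.5198, -0.0226, 0.07], [0.4189, -0.0128, 0.07], [0.4247, 0.0567, 0.07]]
tray [0.54934551 0.42087627 0.015     ]
tray [0.53565345 0.25628586 0.015     ]
tray [0.35410329 0.26856459 0.015     ]
tray [0.36744551 0.42968076 0.015     ]
```

View pics/crop.png

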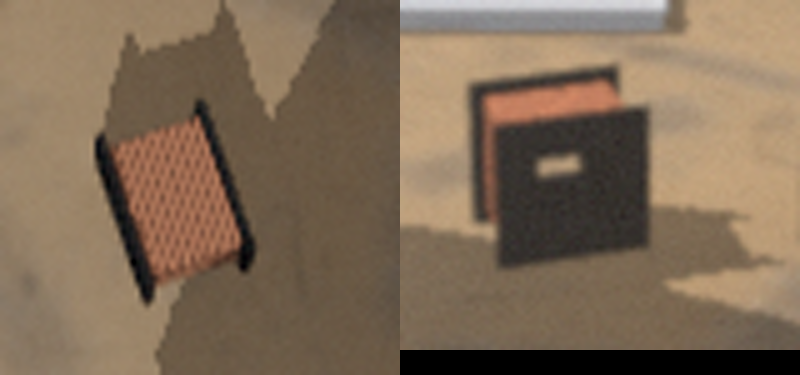

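The crop shows the coil's near cheek in the side view at about (269..300, 211..244), with the bore light through it. In the top view the coil's far corners are at about (319.6,222.6) and (341.4,215).

Run:
```python
from h import *
S=[onz("side",269.4,215.4,.07),onz("side",300,211.4,.07),onz("side",269.6,243.6,0),onz("side",299.8,239.4,0)]
T=[onz("top",319.6,222.8,.07),onz("top",341.2,215,.07)]
for p in S+T: print(np.round(p,4))
f=lambda a,b:(np.linalg.norm((b-a)[:2]),np.degrees(np.arctan2(*(b-a)[1::-1])))
print(f(S[0],S[1]),f(S[2],S[3]),f(T[0],T[1]))
# driver from side
b=cv2.imread("pics/side0.png");h=cv2.cvtColor(b,cv2.COLOR_BGR2HSV);g=cv2.inRange(h,(45,90,30),(85,255,255));g[:280]=0;g[340:]=0;g[:,:330]=0;g[:,360:]=0
v,u=np.nonzero(g);print(u.min(),u.max(),v.min(),v.max());print(onz("side",345,v.min(),.02), onz("side",349,v.max(),.0),"shaft",onz("side",340,263,.013))
# top-side full coil corners near z=0 in top
for p in((329.2,255.4),(350.4,248.6)): print("near",onz("top",*p,0),onz("top",*p,.07))
print("coil centre proj check")
```

```text
[ 0.4482 -0.0099  0.07  ]
[0.5149 0.0061 0.07  ]
[ 0.4466 -0.0077  0.    ]
[0.5145 0.007  0.    ]
[0.498  0.0537 0.07  ]
[0.5112 0.0059 0.07  ]
(np.float64(0.06865931573986084), np.float64(13.501437272832531)) (np.float64(0.0694525699770449), np.float64(12.225145485037526)) (np.float64(0.049518244330096106), np.float64(-74.63296888839426))
339 355 294 335
[ 0.57814631 -0.23595249  0.02      ] [ 0.57224567 -0.31894693  0.        ] shaft [ 0.58658769 -0.12130764  0.013     ]
near [0.43431054 0.03747805 0.        ] [0.42662781 0.03915122 0.07      ]
near [ 0.44565639 -0.01157575  0.        ] [ 0.4372852  -0.00692602  0.07      ]
coil centre proj check
```

```bash
cat >> h.py <<'E'
from scipy.spatial.transform import Rotation as Ro
def st():
    s=ctrl.get_state(); R=Ro.from_quat(s["tcp_rot"]).as_matrix(); return s,R,np.degrees(np.arctan2(R[1,0],R[0,0]))
def go(P,yaw):
    s,R,y=st(); print("t",s["time"],"shift mm",np.round(1000*R.T@(np.array(P)-s["eef_pos"]),1),"turn",round(-(yaw-y),2),"now",s["eef_pos"].round(4),round(y,2))
E
python3 - <<'E'
from h import *
go([.572,-.276,.10],86.5)
E
```

```text
t 0.1 shift mm [ 463.5 -240.1  117.7] turn -69.15 now [ 0.2012 -0.6437  0.2171] 17.35
```

Request:
send_rows(steps=[[0.4635,-0.24,0.118,-69.15,1],[0.4635,-0.24,0.118,-69.15,1],[0.4635,-0.24,0.118,-69.15,1],[0.4635,-0.24,0.118,-69.15,1],[0.4635,-0.24,0.118,-69.15,1],[0.4635,-0.24,0.118,-69.15,1],[0.4635,-0.24,0.118,-69.15,1],[0.4635,-0.24,0.118,-69.15,1],[0.4635,-0.24,0.118,-69.15,1],[0.4635,-0.24,0.118,-69.15,1],[0.4635,-0.24,0.118,-69.15,1],[0.4635,-0.24,0.118,-69.15,1]])

```text
time: 1.3
eef_pos: [0.5734, -0.2727, 0.0981]
tcp_rot: [0.727, 0.687, 0.0, -0.002]
contact_force: [-0.2, -0.2, -0.3]
opening: 1.004
finger_force: 0.0
```

Request:
send_rows(steps=[[0,0,0,0,0.1],[0,0,0,0,0.1],[0,0,0,0,0.1],[0,0,0,0,0.1]])

```text
time: 1.7
eef_pos: [0.5716, -0.2782, 0.1008]
tcp_rot: [0.729, 0.684, 0.0, 0.0]
contact_force: [-0.3, 0.1, 0.3]
opening: 0.551
finger_force: 0.0
```

Run:
```python
from h import *
go([.572,-.276,.010],86.5)
pic("side","side1.png")
a=cv2.imread("pics/side1.png")[200:350,250:450]; cv2.imwrite("pics/s1c.png",cv2.resize(a,(800,600),interpolation=cv2.INTER_CUBIC))
```

```text
t 1.7 shift mm [ 2.3  0.3 90.8] turn -0.11 now [ 0.5716 -0.2782  0.1008] 86.39
```

View pics/s1c.png

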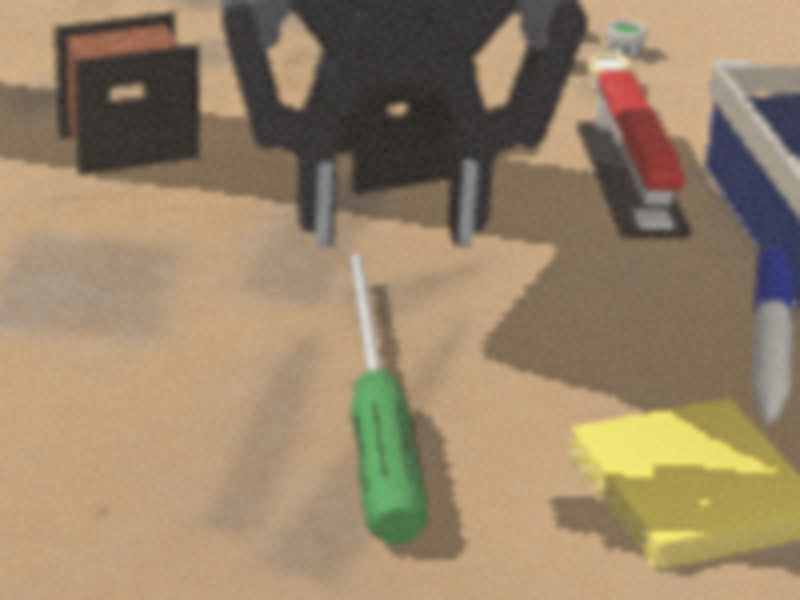

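The driver lies clear under the open jaws: in the crop the handle is at (385,450) and the fingers at (320,220) and (465,220). Descending and gripping.

Request:
send_rows(steps=[[0.002,0,0.03,0,0.1],[0.002,0,0.06,0,0.1],[0.002,0,0.08,0,0.1],[0.002,0,0.09,0,0.1],[0.002,0,0.09,0,0.1],[0.002,0,0.09,0,-1],[0.002,0,0.09,0,-1],[0.002,0,0.09,0,-1],[0.002,0,0.09,0,-1],[0.002,0,0.09,0,-1],[0.002,0,0.09,0,-1]], squeeze=80)

```text
time: 2.85
eef_pos: [0.5742, -0.2762, 0.0131]
tcp_rot: [0.728, 0.685, 0.001, 0.003]
contact_force: [0.6, 0.3, 7.6]
opening: -0.0
finger_force: 3.7
```

Run:
```python
from h import *
# pre-insert: tip 40 mm short of entrance, axis 14 deg, up at axis z=.08 first
a=np.array([-np.sin(np.radians(14)),np.cos(np.radians(14)),0]); E=np.array([.479,-.001,0])
go(E-.192*a+[0,0,.04],104)
```

```text
t 2.85 shift mm [ 85.7 -54.  -27.4] turn -17.5 now [ 0.5742 -0.2762  0.0131] 86.5
```

The opening reads 0, so I need to look.

Run:
```python
from h import *
pic("side","side2.png");t=pic("top","top2.png")
a=cv2.imread("pics/side2.png")[200:350,250:450]; b=cv2.imread("pics/top2.png")[110:240,370:510]
o=np.zeros((372,800,3),np.uint8)
o[:300,:400]=cv2.resize(a,(400,300),interpolation=cv2.INTER_CUBIC);o[:371,400:]=cv2.resize(b,(400,371),interpolation=cv2.INTER_CUBIC)
cv2.imwrite("pics/c2.png",o);s=ctrl.get_state();print(s["opening"],s["finger_force"],s["eef_pos"],s["contact_force"],s["wrist_torque"])
```

```text
0.0023845275574198416 4.048450147965923 [ 0.5742446  -0.27624766  0.01309588] [-0.40101781  0.25820676  8.06343834] [ 0.01552835 -0.13809592 -0.0034685 ]
```

View pics/c2.png

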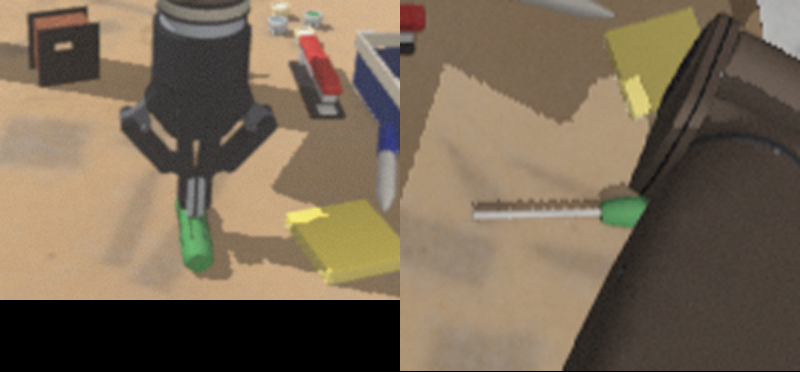

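Run:
```python
from h import *
s,R,y=st(); e=s["eef_pos"]
for z in (-.008,0,.011): print("tcp",z,proj("side",e+[0,0,z]).round(1))
print("handle top near",proj("side",[.568,-.326,.02]),proj("side",[.575,-.228,.02]))
# lowest pad pixel in side2: grey pads
b=cv2.imread("pics/side2.png"); print(b[285:312:1,348].tolist())
```

```text
tcp -0.008 [346.1 315.5]
tcp 0 [346.3 311.6]
tcp 0.011 [346.6 306.3]
handle top near [347.6403758  328.03243769] [342.53477361 291.44065997]
[[45, 50, 58], [50, 52, 57], [48, 50, 58], [61, 63, 67], [70, 74, 75], [71, 72, 73], [77, 77, 79], [77, 77, 79], [78, 79, 81], [78, 77, 82], [78, 82, 83], [76, 78, 78], [87, 90, 88], [81, 81, 82], [86, 88, 87], [86, 86, 87], [83, 85, 87], [88, 88, 89], [92, 94, 94], [94, 94, 95], [94, 96, 95], [97, 97, 98], [94, 100, 96], [83, 110, 83], [72, 117, 76], [94, 150, 92], [97, 158, 93]]
```

Run:
```python
from h import *
for z in(.087,.093,.1,.106,.112,.12): print(z,proj("side",[.5716,-.278,z]).round(1))
o,d=ray("side",348.5,308); 
for y in(-.25,-.276): print(o+d*(y-o[1])/d[1])
s=ctrl.get_state(); print(s["qpos"],s["opening"])
```

```text
0.087 [346.8 274.8]
0.093 [347.  271.7]
0.1 [347.2 267.9]
0.106 [347.3 264.7]
0.112 [347.5 261.4]
0.12 [347.7 257. ]
[ 5.82903491e-01 -2.50000000e-01  3.04591931e-04]
[ 0.57768299 -0.276       0.02016694]
[-6.07440803e-01  4.36655830e-01  1.79200081e+00  1.46594478e-04
  9.07533310e-01 -5.46407935e-01] 0.0023845275574198416
```

The side view puts the fingertips near z≈0.02–0.03, on top of the handle, about 15 mm higher than the reading implies. The driver has not moved. I'll reopen and feel downward for the bench.

Request:
send_rows(steps=[[0,0,-0.04,0,-1],[0,0,-0.04,0,0.2],[0,0,-0.04,0,0.2],[0,0,-0.04,0,0.2],[0,0,-0.04,0,0.2],[0,0,-0.02,0,0.2],[0,0,0,0,0.2],[0,0,0,0,0.2]])

```text
time: 3.75
eef_pos: [0.5692, -0.2729, 0.0058]
tcp_rot: [0.728, 0.685, -0.001, -0.004]
contact_force: [-0.9, 0.9, -0.4]
opening: 0.597
finger_force: 0.0
```

Request:
send_rows(steps=[[0,0,0.005,0,0.2],[0,0,0.005,0,0.2]])

```text
time: 3.95
eef_pos: [0.5722, -0.2749, 0.0052]
tcp_rot: [0.728, 0.685, -0.0, -0.0]
contact_force: [0.5, 0.2, 0.6]
opening: 0.6
finger_force: 0.0
```

Request:
send_rows(steps=[[0,0,0.005,0,0.2],[0,0,0.005,0,0.2]])

```text
time: 4.15
eef_pos: [0.5723, -0.275, 0.0004]
tcp_rot: [0.728, 0.685, 0.0, 0.0]
contact_force: [-0.3, -0.9, -0.5]
opening: 0.6
finger_force: 0.0
```

Request:
send_rows(steps=[[0,0,0.004,0,0.2],[0,0,0.004,0,0.2]])

```text
time: 4.35
eef_pos: [0.572, -0.2748, -0.004]
tcp_rot: [0.728, 0.685, -0.0, -0.0]
contact_force: [-1.1, -0.3, 0.1]
opening: 0.599
finger_force: 0.0
```

Request:
send_rows(steps=[[0,0,0.003,0,0.2],[0,0,0.003,0,0.2]])

```text
time: 4.55
eef_pos: [0.572, -0.2748, -0.0071]
tcp_rot: [0.728, 0.685, -0.0, -0.0]
contact_force: [-0.2, -0.3, 0.3]
opening: 0.6
finger_force: 0.0
```

Request:
send_rows(steps=[[0,0,0,0,-1],[0,0,0,0,-1],[0,0,0,0,-1],[0,0,0,0,-1],[0,0,0,0,-1]], squeeze=80)

```text
time: 5.05
eef_pos: [0.5727, -0.2752, -0.0062]
tcp_rot: [0.728, 0.685, 0.0, 0.001]
contact_force: [-0.1, -1.0, 2.7]
opening: 0.235
finger_force: 80.6
```

Gripped: opening 0.235 (about 20 mm) at 80 N. Lifting, going to the pre-insert pose and looking at the tip.

Run:
```python
from h import *
a=np.array([-np.sin(np.radians(14)),np.cos(np.radians(14)),0]); E=np.array([.479,-.001,0])
go(E-.202*a+[0,0,.016],104)
```

```text
t 5.05 shift mm [ 75.4 -49.5 -22.3] turn -17.5 now [ 0.5727 -0.2752 -0.0062] 86.5
```

Request:
send_rows(steps=[[0,0,-0.02,0,-1],[0,0,-0.05,0,-1],[0.03,-0.02,-0.05,-7,-1],[0.06,-0.04,-0.05,-14,-1],[0.075,-0.05,-0.04,-17.5,-1],[0.075,-0.05,-0.022,-17.5,-1],[0.075,-0.05,-0.022,-17.5,-1],[0.075,-0.05,-0.022,-17.5,-1],[0.075,-0.05,-0.022,-17.5,-1]])

```text
time: 5.95
eef_pos: [0.5277, -0.1978, 0.0161]
tcp_rot: [0.616, 0.788, 0.0, 0.001]
contact_force: [0.1, 0.2, -1.3]
opening: 0.239
finger_force: 80.3
```

Run:
```python
from h import *
s,R,y=st(); e=s["eef_pos"]; print(e,y,s["opening"],s["finger_force"])
pic("side","side3.png");pic("top","top3.png")
t=e+R[:,0]*.152*1; t[2]=.035
print("pred tip",t,proj("side",t),proj("top",t))
a=cv2.imread("pics/side3.png")[190:340,240:400]; b=cv2.imread("pics/top3.png")[160:280,310:450]
o=np.zeros((375,800,3),np.uint8)
o[:375,:400]=cv2.resize(a,(400,375),interpolation=cv2.INTER_CUBIC);o[:343,400:]=cv2.resize(b,(400,343),interpolation=cv2.INTER_CUBIC)
cv2.imwrite("pics/c3.png",o)
```

```text
[ 0.52766924 -0.19778976  0.01607346] 103.97511534353953 0.23895918435507826 80.25408983230591
pred tip [ 0.49096119 -0.05028893  0.035     ] [290.37998906 238.05397894] [366.73422578 224.85148627]
```

View pics/c3.png

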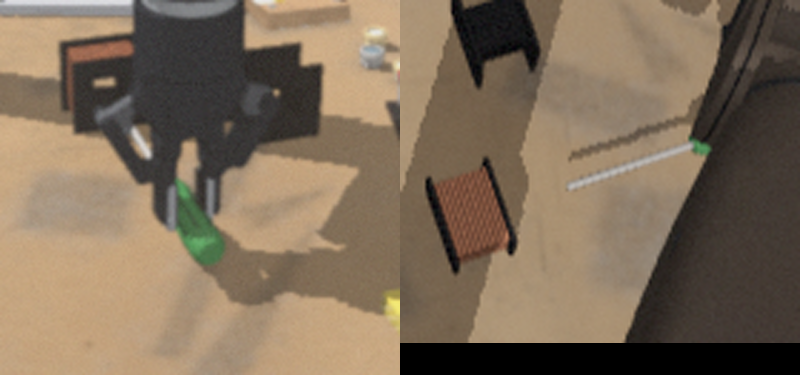

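The tip is at about (368.8,225.5) in the top view and (293,239) in the side view, short of the near cheek and pointing at the bore. I'll compute the offsets from these.

Run:
```python
from h import *
def tri(t,s):
    (o1,d1),(o2,d2)=ray("top",*t),ray("side",*s)
    k=np.linalg.lstsq(np.c_[d1,-d2],o2-o1,rcond=None)[0]; p,q=o1+k[0]*d1,o2+k[1]*d2; return (p+q)/2,np.linalg.norm(p-q)
im=cv2.imread("pics/top3.png").astype(int)
m=(im.min(2)>145)&(im.max(2)-im.min(2)<25); m[:200]=0;m[230:]=0;m[:,:360]=0;m[:,415:]=0
v,u=np.nonzero(m); print(len(u),u.min(),u.max()); k=np.polyfit(u,v,1); tu=u.min(); print(k)
A=onz("top",tu,np.polyval(k,tu),.035);B=onz("top",410,np.polyval(k,410),.035)
d=A-B; print("tip",A,"front",B,np.linalg.norm(d),"yaw",np.degrees(np.arctan2(d[1],d[0])))
print("tri",tri((tu,np.polyval(k,tu)),(293.2,239)))
d/=np.linalg.norm(d)
print("at y=0 and .047:",[ (A+d*(y-A[1])/d[1]).round(4) for y in(0,.047)])
a=np.array([-np.sin(np.radians(14)),np.cos(np.radians(14)),0]);E=np.array([.479,-.001,.035])
n=np.array([a[1],-a[0],0]); print("lateral off tip",(A-E)@n,"gap",(E-A)@a)
```

```text
91 369 411
[-3.40111986e-01  3.50444593e+02]
tip [ 0.49034098 -0.0552635   0.035     ] front [ 0.51407169 -0.14943412  0.035     ] 0.09711463306480977 yaw 104.14387435047419
tri (array([ 0.49356188, -0.05523795,  0.03463901]), np.float64(0.006245709223758786))
at y=0 and .047: [array([0.4764, 0.    , 0.035 ]), array([0.4646, 0.047 , 0.035 ])]
lateral off tip -0.00212342066627612 gap 0.055395278468183325
```

Request:
send_rows(steps=[[0.03,0.001,0,0,-1],[0.05,0.001,0,0,-1],[0.07,0.001,0,0,-1],[0.085,0.001,0,0,-1],[0.1,0.001,0,0,-1],[0.115,0.001,0,0,-1],[0.125,0.001,0,0,-1],[0.125,0.001,0,0,-1],[0.125,0.001,0,0,-1]], squeeze=110)

```text
time: 6.95
eef_pos: [0.498, -0.0755, 0.0155]
tcp_rot: [0.615, 0.788, 0.0, 0.0]
contact_force: [0.3, 0.2, -1.3]
opening: 0.227
finger_force: 111.5
```

Run:
```python
from h import *
s,R,y=st(); print(s["eef_pos"],y,s["contact_force"],s["wrist_torque"])
pic("top","top4.png")
b=cv2.imread("pics/top4.png")[180:270,300:420]
cv2.imwrite("pics/c4.png",cv2.resize(b,(600,450),interpolation=cv2.INTER_CUBIC))
```

```text
[ 0.49796853 -0.07554302  0.01548063] 104.02911904243896 [ 0.34959844  0.15377157 -1.3142577 ] [-0.02196727 -0.0289265  -0.03706478]
```

View pics/c4.png

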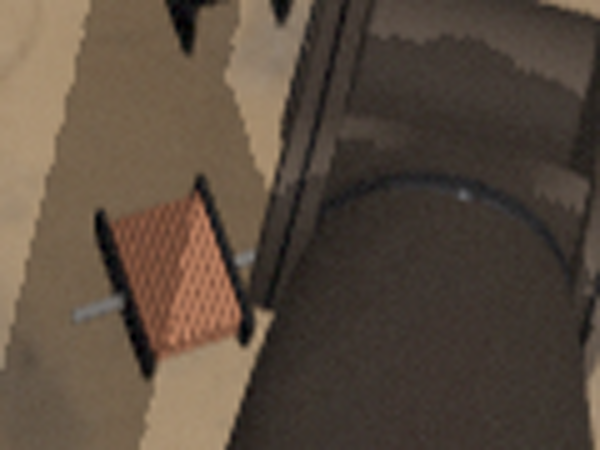

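The shaft is through the bore, with the tip sticking out about 20 mm at crop (75,317), and the coil is undisturbed. Lifting slowly.

Request:
send_rows(steps=[[0,0,-0.006,0,-1],[0,0,-0.01,0,-1],[0,0,-0.013,0,-1],[0,0,-0.015,0,-1],[0,0,-0.018,0,-1],[0,0,-0.022,0,-1],[0,0,-0.028,0,-1],[0,0,-0.035,0,-1],[0,0,-0.042,0,-1],[0,0,-0.05,0,-1],[0,0,-0.055,0,-1],[0,0,-0.058,0,-1]])

```text
time: 8.2
eef_pos: [0.4981, -0.0756, 0.0742]
tcp_rot: [0.616, 0.788, 0.0, 0.001]
contact_force: [0.4, 0.8, -2.1]
opening: 0.222
finger_force: 111.5
```

Run:
```python
from h import *
s,R,y=st(); print(s["eef_pos"],y,s["contact_force"],s["wrist_torque"])
pic("top","top5.png");pic("side","side5.png")
b=cv2.imread("pics/top5.png")[180:270,300:420];a=cv2.imread("pics/side5.png")[180:300,220:380]
o=np.zeros((300,800,3),np.uint8)
o[:,:400]=cv2.resize(a,(400,300),interpolation=cv2.INTER_CUBIC);o[:,400:]=cv2.resize(b,(400,300),interpolation=cv2.INTER_CUBIC)
cv2.imwrite("pics/c5.png",o)
```

```text
[ 0.49806463 -0.07564275  0.07423767] 104.00007437734651 [ 0.42094524  0.78269987 -2.14444384] [-0.13814493 -0.03856639  0.0258165 ]
```

View pics/c5.png

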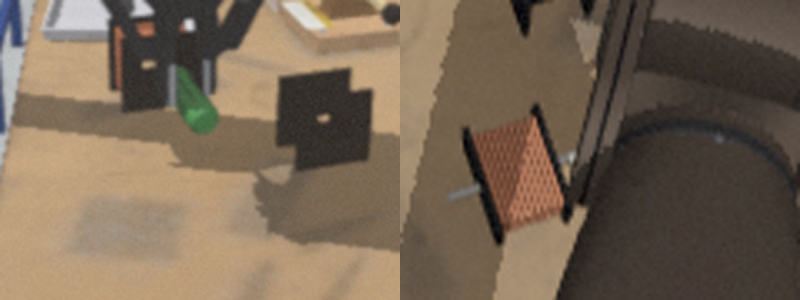

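The coil hangs level on the shaft, with 0.8 N of extra load and about 20 mm still protruding. Carrying it to the tray.

Request:
send_rows(steps=[[0.004,0.0007,0,0,-1],[0.013,0.0023,0,0,-1],[0.026,0.0047,0,0,-1],[0.042,0.0075,0,0,-1],[0.06,0.0108,0,0,-1],[0.079,0.0142,0,0,-1],[0.098,0.0176,0,0,-1],[0.117,0.021,0,0,-1],[0.135,0.0243,0,0,-1],[0.149,0.0268,0,0,-1],[0.157,0.0282,0,0,-1],[0.16,0.0288,0,0,-1]])

```text
time: 9.5
eef_pos: [0.4866, 0.0877, 0.0732]
tcp_rot: [0.615, 0.788, -0.0, -0.0]
contact_force: [-0.4, -0.8, -3.0]
opening: 0.228
finger_force: 111.5
```

Request:
send_rows(steps=[[0.004,0.0007,0,0,-1],[0.013,0.0023,0,0,-1],[0.026,0.0047,0,0,-1],[0.042,0.0075,0,0,-1],[0.06,0.0108,0,0,-1],[0.079,0.0142,0,0,-1],[0.098,0.0176,0,0,-1],[0.117,0.021,0,0,-1],[0.133,0.024,0,0,-1],[0.146,0.0263,0,0,-1],[0.154,0.0277,0,0,-1],[0.157,0.0283,0,0,-1]])

```text
time: 10.7
eef_pos: [0.4762, 0.2466, 0.0733]
tcp_rot: [0.615, 0.788, -0.0, -0.0]
contact_force: [-0.5, 0.4, -1.9]
opening: 0.234
finger_force: 111.5
```

Run:
```python
from h import *
s,R,y=st(); print(s["eef_pos"],y,s["contact_force"],s["wrist_torque"])
pic("top","top6.png");pic("side","side6.png")
b=cv2.imread("pics/top6.png")[180:330,120:320];a=cv2.imread("pics/side6.png")[130:250,200:360]
o=np.zeros((300,800,3),np.uint8)
o[:,:400]=cv2.resize(a,(400,300),interpolation=cv2.INTER_CUBIC);o[:,400:]=cv2.resize(b,(400,300),interpolation=cv2.INTER_CUBIC)
cv2.imwrite("pics/c6.png",o)
```

```text
[0.47621776 0.24661927 0.07326317] 104.04485003821904 [-0.45586825  0.41589459 -1.93993348] [-0.10314052 -0.00279544  0.01478594]
```

View pics/c6.png

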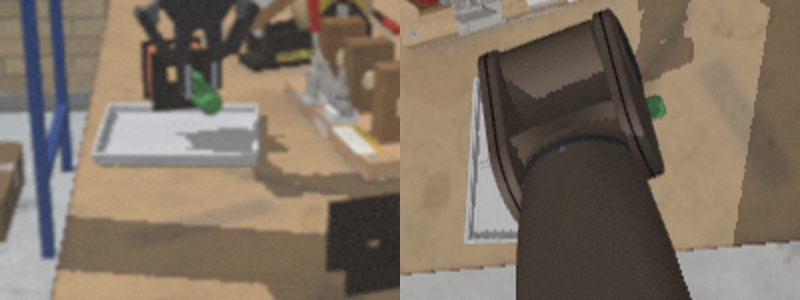

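The coil hangs over the tray, at crop (180,75) in the side view; the top view is hidden by the arm. A numeric check of its edge follows, before lowering.

Run:
```python
from h import *
a=np.array([-np.sin(np.radians(14)),np.cos(np.radians(14)),0]);n=np.array([a[1],-a[0],0])
for im,c,zb in(("side5.png",np.array([.473,.023,0]),.045),("side6.png",np.array([.4512,.3452,0]),.045)):
    N=c-.025*a
    print(im,"pred BL,BR,TL",[proj("side",N+k*.035*n+[0,0,z]).round(1).tolist() for k,z in((-1,zb),(1,zb),(-1,zb+.07))])
    g=cv2.cvtColor(cv2.imread("pics/"+im),cv2.COLOR_BGR2GRAY); 
    x0,y0=[int(t) for t in proj("side",N-.025*n+[0,0,zb+.01])]
    d=(g<60)
    print("left edge",[next(x for x in range(x0-30,x0+20) if d[r,x:x+4].all()) for r in range(y0-8,y0+2,3)],"rows",list(range(y0-8,y0+2,3)),
     "bottom",[next(r for r in range(y0+25,y0-25,-1) if d[r-3:r+1,x].all()) for x in (x0,x0+4,x0+8)],"cols",x0)
```

```text
side5.png pred BL,BR,TL [[268.3, 225.8], [299.1, 221.5], [267.3, 196.0]]
left edge [269, 269, 270, 270] rows [213, 216, 219, 222] bottom [223, 223, 222] cols 272
side6.png pred BL,BR,TL [[260.5, 174.9], [284.4, 172.4], [259.6, 151.0]]
left edge [261, 261, 261, 262] rows [163, 166, 169, 172] bottom [173, 172, 172] cols 263
```

The position matches to within a pixel. Lowering.

Request:
send_rows(steps=[[0,0,0.006,0,-1],[0,0,0.014,0,-1],[0,0,0.022,0,-1],[0,0,0.029,0,-1],[0,0,0.034,0,-1],[0,0,0.037,0,-1],[0,0,0.04,0,-1],[0,0,0.042,0,-1],[0,0,0.044,0,-1],[0,0,0.046,0,-1],[0,0,0.05,0,-1],[0,0,0.053,0,-1]])

```text
time: 12.0
eef_pos: [0.4764, 0.2459, 0.0201]
tcp_rot: [0.616, 0.788, 0.0, 0.0]
contact_force: [0.7, -0.6, -0.1]
opening: 0.23
finger_force: 111.6
```

Request:
send_rows(steps=[[0,0,0,0,-1],[0,0,0,0,-1],[0,0,0,0,-1]])

```text
time: 12.3
eef_pos: [0.4765, 0.2459, 0.0204]
tcp_rot: [0.616, 0.788, 0.0, 0.0]
contact_force: [-0.8, 0.3, -0.2]
opening: 0.224
finger_force: 111.6
```

Run:
```python
from h import *
a=np.array([-np.sin(np.radians(14)),np.cos(np.radians(14)),0]);n=np.array([a[1],-a[0],0]);c=np.array([.4512,.3452,0])
s,R,y=st(); print(s["eef_pos"],y,s["contact_force"],s["wrist_torque"])
pic("side","side7.png");N=c-.025*a
print([proj("side",N+k*.035*n+[0,0,z]).round(1).tolist() for k,z in((-1,.004),(1,.004),(-1,.074))])
g=cv2.cvtColor(cv2.imread("pics/side7.png"),cv2.COLOR_BGR2GRAY);d=g<60
x0,y0=[int(t) for t in proj("side",N-.025*n+[0,0,.014])]
print("left",[next((x for x in range(x0-30,x0+20) if d[r,x:x+4].all()),None) for r in range(y0-10,y0+2,3)],"rows",y0-10)
print("bottom",[next((r for r in range(y0+25,y0-25,-1) if d[r-3:r+1,x].all()),None) for x in (x0,x0+4,x0+8)],x0)
```

```text
[0.47653625 0.24588584 0.02044392] 103.99551786958725 [-0.78865762  0.30507531 -0.17802458] [-0.01075952  0.00684296  0.03263697]
[[261.0, 188.4], [284.6, 185.7], [260.1, 165.1]]
left [262, 262, 262, 263] rows 174
bottom [186, 186, 185] 264
```

The coil stands on the tray floor where expected, with no wrist load. Drawing the shaft out.

Request:
send_rows(steps=[[-0.005,0,0,0,-1],[-0.015,0,0,0,-1],[-0.03,0,0,0,-1],[-0.045,0,0,0,-1],[-0.06,0,0,0,-1],[-0.075,0,0,0,-1],[-0.09,0,0,0,-1],[-0.105,0,0,0,-1],[-0.12,0,0,0,-1],[-0.135,0,0,0,-1],[-0.147,0,0,0,-1],[-0.15,0,0,0,-1]])

```text
time: 13.55
eef_pos: [0.5132, 0.099, 0.0204]
tcp_rot: [0.616, 0.788, 0.0, 0.0]
contact_force: [0.1, -0.0, -1.0]
opening: 0.23
finger_force: 111.6
```

Request:
send_rows(steps=[[0,0,-0.03,0,-1],[0,0,-0.06,0,-1],[-0.03,-0.006,-0.08,0,-1],[-0.07,-0.013,-0.08,0,-1],[-0.11,-0.021,-0.08,0,-1],[-0.15,-0.028,-0.08,0,-1],[-0.19,-0.036,-0.08,0,-1],[-0.23,-0.044,-0.08,0,-1],[-0.265,-0.05,-0.08,0,-1],[-0.295,-0.056,-0.07,0,-1],[-0.295,-0.056,-0.04,0,-1],[-0.295,-0.056,-0.02,0,-1]])

```text
time: 14.75
eef_pos: [0.5293, -0.2002, 0.039]
tcp_rot: [0.616, 0.788, 0.0, -0.0]
contact_force: [-0.3, 1.5, -0.7]
opening: 0.233
finger_force: 111.7
```

Request:
send_rows(steps=[[0,0,0,0,-1],[0,0,0,0,-1]])

```text
time: 14.95
eef_pos: [0.5296, -0.1991, 0.0402]
tcp_rot: [0.616, 0.788, 0.0, -0.0]
contact_force: [-0.6, -0.0, -0.4]
opening: 0.23
finger_force: 111.7
```

Request:
send_rows(steps=[[0,0,0.02,0,-1],[0,0,0.035,0,-1],[0,0,0.041,0,-1],[0,0,0.044,0,-1],[0,0,0.046,0,-1],[0,0,0.046,0,-1],[0,0,0.046,0,-1]])

```text
time: 15.65
eef_pos: [0.5302, -0.1997, -0.0051]
tcp_rot: [0.616, 0.788, 0.0, 0.001]
contact_force: [-0.2, 0.3, -1.9]
opening: 0.227
finger_force: 111.7
```

Request:
send_rows(steps=[[0,0,0.0015,0,-1],[0,0,0.0015,0,-1],[0,0,0.0015,0,-1]])

```text
time: 15.95
eef_pos: [0.5304, -0.1998, -0.0061]
tcp_rot: [0.616, 0.788, 0.0, 0.001]
contact_force: [-1.0, 0.5, 5.2]
opening: 0.231
finger_force: 112.4
```

Request:
send_rows(steps=[[0,0,0,0,-0.3],[0,0,0,0,-0.1],[0,0,0,0,0.1],[0,0,0,0,0.2],[0,0,0,0,0.2],[0,0,0,0,0.2],[0,0,-0.02,0,0.2],[0,0,-0.06,0,0.2],[0,0,-0.1,0,0.2],[0,0,-0.14,0,0.2],[0,0,-0.18,0,0.2],[0,0,-0.2,0,0.2]])

```text
time: 17.15
eef_pos: [0.5313, -0.2004, 0.1976]
tcp_rot: [0.616, 0.788, 0.0, 0.003]
contact_force: [0.5, 0.2, 0.1]
opening: 0.599
finger_force: 0.0
```

Request:
send_rows(steps=[[-0.05,0,0,0,0.2],[-0.1,0,0,0,0.2],[-0.15,0,0,0,0.2],[-0.2,0,0,0,0.2],[-0.25,0,0,0,0.2],[-0.3,0,0,0,0.2],[-0.3,0,0,0,0.2],[-0.3,0,0,0,0.2]])

```text
time: 17.95
eef_pos: [0.6016, -0.4913, 0.1908]
tcp_rot: [0.616, 0.787, 0.0, -0.001]
contact_force: [0.1, 0.4, -0.8]
opening: 0.601
finger_force: 0.0
```

Run:
```python
from h import *
pic("top","top8.png");pic("side","side8.png")
b=cv2.imread("pics/top8.png")[140:320,140:500];a=cv2.imread("pics/side8.png")[140:320,220:460]
o=np.zeros((600,800,3),np.uint8)
o[:400]=cv2.resize(b,(800,400),interpolation=cv2.INTER_CUBIC);
o[400:,:267]=cv2.resize(a,(267,200));o[400:,300:540]=cv2.resize(cv2.imread("pics/side8.png")[145:205,230:302],(240,200),interpolation=cv2.INTER_CUBIC)
cv2.imwrite("pics/c8.png",o)
```

```text
(no output)
```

View pics/c8.png

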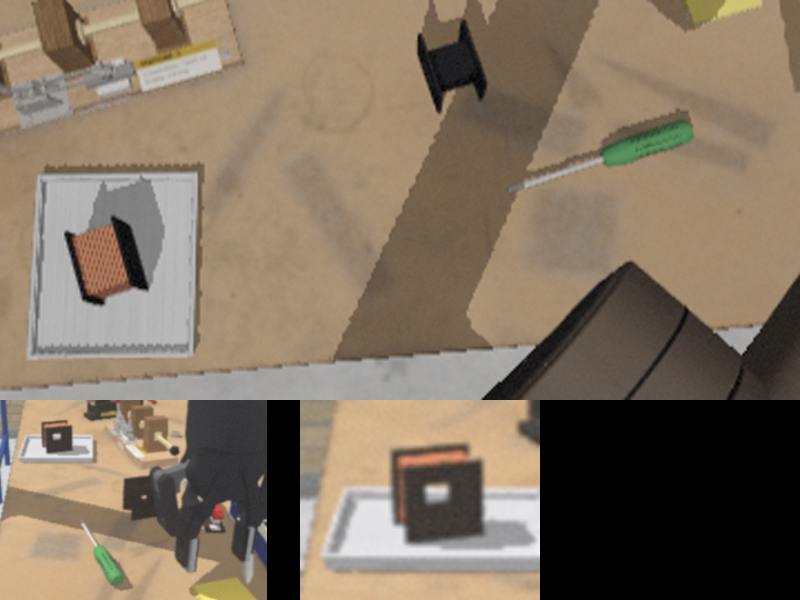

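The coil stands upright and flat inside the tray at crop (108,262). The driver lies flat on the bench at (600,155), well clear of the tray, and the bobbin at (450,65) has not moved. The gripper is free, so I'm handing in.

```bash
python3 -c "
from plant import ctrl
print(ctrl.sign_off())"
```

```text
the job is handed in; nothing more can be done
None
```

The coil stands level in the drip tray, untouched by the gripper, the screwdriver lies flat on the bench clear of the tray, and the empty bobbin was left in place; handed in at about 18 s, after a first grip closed on top of the handle and had to be redone lower.

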